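Load the vial carousel and index it one click

ROBOT

A 6-joint arm with a two-finger parallel gripper is mounted at the origin on the work surface. World frame = base frame: x ahead of the robot, y to its left, z up, the work surface at z = 0. Lengths are in m, angles in rad, forces in N, time in s.
With the tool pointing down it reaches from about 0.325 to 0.9 m from the base axis. Payload 6.1 kg.
Tool frame: the origin (TCP) lies on the centre line of the jaws, within the pads' length; the fingertips stand 22 mm ahead of it and the grasp point (between the pads) lies 3 mm ahead of it (finger_overhang is the distance from the TCP to the fingertips, in m); x points along the fingers, z is the direction in which the jaws open and shut, and the axes are right-handed (so a half turn about x gives the same grasp; the last joint's range is limited). The gripper opens to 87 mm and grips with 3 to 60 N. Pads are 19 mm wide; open, the fingers measure 117 mm over their backs; the gripper's body (75 mm by 190 mm) begins 51 mm behind the grasp point.
Start: joints at [-1.299, 0.22, 1.526, -0, 1.395, -0.126], TCP at [0.242, -0.576, 0.245] pointing down, gripper open.
Joint ranges: [-2.98, 2.98], [-0.91, 2.08], [0.09, 2.57], [-1.24, 4.39], [0.2, 2.65], [-2.68, 2.68]. Speed limits (rad/s): [2.57, 2.57, 3.01, 3.14, 3.14, 3.14].

INTERFACE

Orientations are given as a unit quaternion [w, x, y, z].
In Python, from bench import state, snapshot, get_calibration, sign_off, finger_overhang gives the robot as it stands.
- The arm moves only by the tool arm_command, never from a script. Its argument "targets" is one flat list of numbers, 5 for each row, row after row: the shift along the world's x, y, z in m, then the turn about the world's z in rad, then the finger opening in m, from 0 to 0.087. A call has 1 to 12 rows; each row shifts and turns the commanded pose from where the row before left it; what a row does not reach is not made up. A row lasts 1/8 s, in which the tool goes at most 62.5 mm and 10.7 degrees, less where a joint would pass 70% of its speed; a pose out of reach is approached as far as the arm can. A call is refused whole if a number of a shift passes 0.0625 or a number of a turn 0.188, either way. A call with a gripper value outside its range is refused whole. The fingers move at their own pace and stop on an object; "grip_force" is the grip in N (left out, the last holds). Time passes only in rows, so rows that do not move let the fingers close. It gives the time, the measured TCP pose, the force and the opening at its end, in the units of the state.
- state(): the state, without advancing time (a new reading comes with each control period).
- snapshot(name): name is "scene" or "top" or "wrist"; returns (picture, depth): 400x640x3 uint8, red, green, blue; 400x640 float32, m along the optical axis (not along the pixel's ray), 0 where there is no reading.
- get_calibration(name): a dict with "camera_matrix" (3x3 intrinsics, pixels), "k1" (the pictures are not rectified: a ray, as slopes to the right and down, at radius r is drawn at 1 + k1 r^2 times it, then the intrinsics apply), "rvec" (rotation vector, rad) and "tvec" (3), from world to camera coordinates, as OpenCV has them; the wrist camera has in their place "hand_eye" (4x4, takes a point from camera to tool coordinates, whose origin is the TCP and whose axes are the tool frame's). Camera axes: x right, y down, z forward; pixel columns grow to the right and rows downward; lengths in m; the calibration is good to about 2 mm. A picture is of the moment at which its call begins: read the wrist's pose just before it. get_calibration takes no time and is no camera call.
- sign_off(): hands the job in, once; it reports no verdict.
The state is a dict: "time": time; "joint_positions": joint angles; "qvel": joint speeds; "joint_torque": joint torques, N m; "tool_pos": TCP position; "tool_rot": TCP orientation; "ft_force": force on the tool from outside, world axes, zero at the start; "wrist_torque": the same for the moment, N m; "finger_gap": finger opening in m.
Only numpy, scipy, OpenCV 4.12 (cv2) and the standard library are available. Lean on these libraries where they do the work, as an engineer would, in place of code of your own. Each camera call takes 0.05 s, during which the arm holds its last target.

TASK

Take the blue-capped vial from the steel tray and load it upright into the empty blue cup of the carousel, pressing it gently past the spring clip until it is fully home on the cup's floor. Then use the red pin to turn the wheel clockwise (seen from above) by exactly one click, so that the loaded cup rests at the green station; the vials are glass and the detent delicate, so keep all pressing light, do not force anything, and leave the other things on the table alone.

Things in the scene. Friction and masses are not known exactly. Their poses are not given: they have to be found in the camera images.
- vial_mid (a point): Centre (half-way up, 30 mm above its foot) of the blue-capped glass vial to load, standing upright and loose in the steel tray, z axis up. Body 24 mm in diameter up to 46 mm, chamfered foot (21 mm across), then a shoulder and a 19 mm cap; 60 mm tall in all; about 30 g (varies).
- spare_a_mid (a point): Centre (30 mm above its foot) of a spare vial of the same size with an orange cap, loose in the same tray; not to be disturbed. The three vials stand in a row, 60 mm apart, in varying order.
- spare_b_mid (a point): Centre (30 mm above its foot) of a spare vial of the same size with a grey cap, loose in the same tray; not to be disturbed.
- tray: Fixed shallow steel tray, 200 (x) x 100 (y) mm, floor 3 mm thick, walls 12 mm high; origin at the centre of its underside, on the table. The row of vials runs along its x axis.
- carousel: Fixed vial carousel; origin on the wheel's axis at table height. White housing 250 mm across, with a 75 mm high box at its +x side (128 to 173 mm from the axis), a blue block at its -x side (loading station) and a green bracket 50 mm high, out to 171 mm from the axis, 60 degrees clockwise from it. The disc on it is 260 mm across, top at 45 mm; tallest on it are fixed vials, 113 mm above the table.
- hub (a point): Point on the wheel's axis at the disc's top, 45 mm above the table; a 44 mm wide hub, 34 mm tall, stands there. Six cups 37 mm across (the blue one 43 at its rim), 36 mm tall, stand on the disc, centres 85 mm from the axis, 60 degrees apart: five grey ones hold vials that do not come out, the blue one is empty.
- cup (a point): Centre of the mouth of the empty blue cup, 81 mm above the table; bore 27 mm, rim flared. After 8 mm of free entry two sprung balls resist with 3 to 9 N, then (from 15 mm on) drag at 2 to 6 N and hold the vial where it is left. The stiff floor's height varies unmeasured: the foot is home 20 to 31 mm below the mouth, where the push rises steeply. 8 to 13 N of push is ample; 20 N or more is too much.
- seat (a joint): Travel in m of the orange presence pin in the floor of the empty cup: 0 up, 0.0026 fully down, about 1 N of spring; over 0.0015 the vial is home.
- pin (a point): Centre of the top of the red turning pin on the disc: 10 mm across, 112 mm above the table (disc at 45 mm), 120 mm from the axis, half-way to the cup behind the blue one in clockwise turning. To leave a click takes 3 to 5 N at the pin, fading to nothing at 30 degrees; then the wheel snaps by itself into the next click. Over 15 N of fingers on carousel is too much.
- wheel (a joint): Angle of the wheel in rad, growing clockwise seen from above: 0 at the start (empty cup at the loading station), 1.047 at the next click (that cup at the green station). A sprung detent holds it at every 60 degrees.
- gel: Hand-gel pump bottle, 68 mm across, 183 mm tall; bystander. Origin at the centre of its underside.
- water: Water bottle, 64 mm across, 190 mm tall; bystander. Origin at the centre of its underside.
- syringe: Capped syringe lying on the table, 135 mm long, along its x axis; bystander. Origin on the table under its barrel.
- tape: Roll of white tape, 68 mm across, 20 mm high; bystander. Origin at the centre of its underside.

How it is judged:
By the outcome, as a careful person would: the job done as asked, in the order asked, and still so for the second after the job is handed in, with the robot touching nothing.
It also fails if it takes over 69 s, if anything falls off the work surface, if the arm or the gripper's body presses on something with over 40 N, if the wrist force passes 120 N, or if a joint passes its speed limit or range.

## Working session

There is one attempt and no reset: what is moved stays moved. The work goes in short steps, Python scripts to look and compute and a tool call to move; the robot and the scene stay as the last step left them, time stands still between calls to the robot, and variables do not carry over. Pictures are saved under pics/ and viewed, and the job is handed in when it is done.

Besides the shell and the picture viewer there is one more tool, called after ">>>" in YAML: its name, and indented under it one key for each argument. arm_command: Moves the arm, as the interface text tells. Its arguments: {"type":"object","properties":{"targets":{"type":"array"},"grip_force":{"type":"number"}},"required":["targets"]}

```bash
mkdir -p pics; ls
cat > h.py <<'E'
import numpy as np,cv2
from bench import state, snapshot, get_calibration, sign_off, finger_overhang
from scipy.spatial.transform import Rotation as R
def w2c(name,st=None):
    c=get_calibration(name)
    if 'rvec' in c:
        Rm=cv2.Rodrigues(np.array(c['rvec'],float))[0]; t=np.array(c['tvec'],float).ravel()
        return c,Rm.T,-Rm.T@t   # cam->world
    q=st['tool_rot']; Rt=R.from_quat([q[1],q[2],q[3],q[0]]).as_matrix()
    H=np.array(c['hand_eye'])
    return c,Rt@H[:3,:3],Rt@H[:3,3]+np.array(st['tool_pos'])
def rays(c,uv):
    K=np.array(c['camera_matrix']);uv=np.atleast_2d(np.array(uv,float))
    xd=(uv-[K[0,2],K[1,2]])/[K[0,0],K[1,1]]
    x=xd.copy()
    for _ in range(20): x=xd/(1+c['k1']*(x**2).sum(1,keepdims=True))
    return np.c_[x,np.ones(len(x))]
def cloud(name,depth,st=None):
    c,Rm,p=w2c(name,st)
    h,w=depth.shape;v,u=np.mgrid[:h,:w]
    r=rays(c,np.c_[u.ravel(),v.ravel()])
    P=(r*depth.reshape(-1,1))@Rm.T+p
    P[depth.ravel()==0]=np.nan
    return P.reshape(h,w,3)
def onplane(name,uv,z,st=None):
    c,Rm,p=w2c(name,st); d=rays(c,uv)@Rm.T
    return p+d*((z-p[2])/d[:,2:3])
def proj(name,P,st=None):
    c,Rm,p=w2c(name,st);q=(np.atleast_2d(P)-p)@Rm; x=q[:,:2]/q[:,2:]
    x=x*(1+c['k1']*(x**2).sum(1,keepdims=True));K=np.array(c['camera_matrix'])
    return x*[K[0,0],K[1,1]]+[K[0,2],K[1,2]]
def grab(name,tag):
    st=state();im,d=snapshot(name);cv2.imwrite(f'pics/{tag}.png',im[:,:,::-1]);np.savez(f'{tag}.npz',im=im,d=d,tp=st['tool_pos'],tr=st['tool_rot'])
    return st,im,d
E
python3 - <<'E'
from h import *
print(state(),finger_overhang)
for n in('scene','top'):
    grab(n,n+'0');print(get_calibration(n), w2c(n)[2])
E
```

```text
pics
{'time': 0.0, 'joint_positions': array([-1.29911509e+00,  2.21253433e-01,  1.52761981e+00, -1.83337881e-05,
        1.39468267e+00, -1.26105693e-01]), 'qvel': array([ 0.00128068, -0.00089065, -0.00080188, -0.00026269, -0.00044311,
       -0.00071796]), 'joint_torque': array([ 1.62699573e-03, -4.94605994e+01, -3.87374783e+01,  6.99074054e-02,
        5.68973576e-02, -1.71787119e-04]), 'tool_pos': array([ 0.24194279, -0.57564219,  0.24341569]), 'tool_rot': array([ 0.58840624,  0.3917984 ,  0.589465  , -0.39090041]), 'ft_force': array([-0.55101924, -0.69637354, -0.28429303]), 'wrist_torque': array([-0.04270385, -0.02299314,  0.00426902]), 'finger_gap': 0.0870697298990778} 0.022
{'camera_matrix': array([[449.89723736,   0.        , 314.86176247],
       [  0.        , 449.89723736, 205.64341851],
       [  0.        ,   0.        ,   1.        ]]), 'k1': -0.021757021036911555, 'rvec': array([ 1.10323012,  2.23799187, -1.14171975]), 'tvec': array([ 0.31840736, -0.22647641,  1.58072042])} [1.30839499 0.61368032 0.75023388]
{'camera_matrix': array([[513.05313666,   0.        , 320.00300473],
       [  0.        , 513.05313666, 206.8572135 ],
       [  0.        ,   0.        ,   1.        ]]), 'k1': 0.05421877585417651, 'rvec': array([ 2.19645053, -2.14307421,  0.08423998]), 'tvec': array([0.03839868, 0.56884312, 1.75218039])} [0.40909421 0.02928202 1.79637901]
```

View pics/scene0.png

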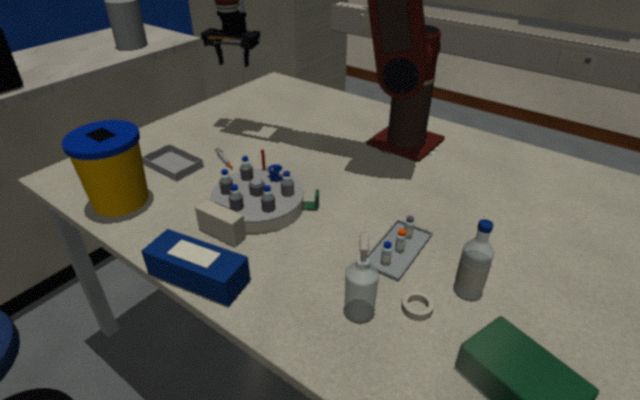

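View pics/top0.png

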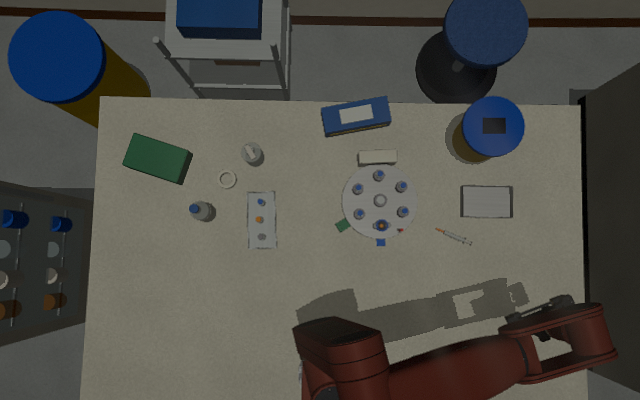

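The top view shows the tray at about (262,220), with the blue cap at (262,203), orange at (259,219) and grey at (262,236). The wheel's hub is near (379,200), the blue cup near (381,226), the pin near (401,230), and the gel bottle at (252,153). I'll zoom in next.

Run:
```python
from h import *
a=np.load('top0.npz');im=a['im'][:,:,::-1]
def crop(u0,v0,u1,v1,s,n):
    cv2.imwrite(n,np.clip(cv2.resize(im[v0:v1,u0:u1],None,fx=s,fy=s,interpolation=cv2.INTER_CUBIC).astype(float)*1.5,0,255).astype(np.uint8))
crop(325,140,425,255,5,'pics/c1.png');crop(220,135,320,255,5,'pics/c2.png')
P=cloud('top',a['d'])
for uv in [(262,203),(259,219),(262,236),(379,200),(381,226),(401,230),(252,153),(250,240),(200,210),(380,160)]:
    print(uv,P[uv[1],uv[0]].round(4))
```

```text
(262, 203) [0.5742 0.2511 0.0479]
(259, 219) [0.5185 0.2581 0.0575]
(262, 236) [0.4611 0.2459 0.0571]
(379, 200) [ 0.5911 -0.146   0.077 ]
(381, 226) [ 0.5049 -0.1562  0.0559]
(401, 230) [ 0.4905 -0.216   0.1101]
(252, 153) [0.7212 0.2717 0.1806]
(250, 240) [0.4477 0.2933 0.0079]
(200, 210) [0.5377 0.4385 0.1428]
(380, 160) [ 0.727  -0.1472  0.0781]
```

View pics/c1.png

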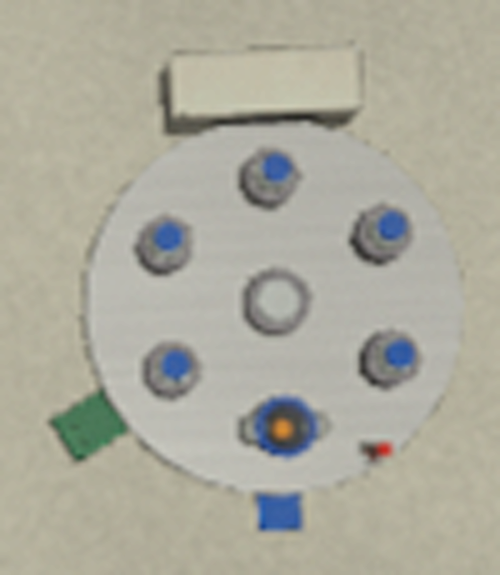

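View pics/c2.png

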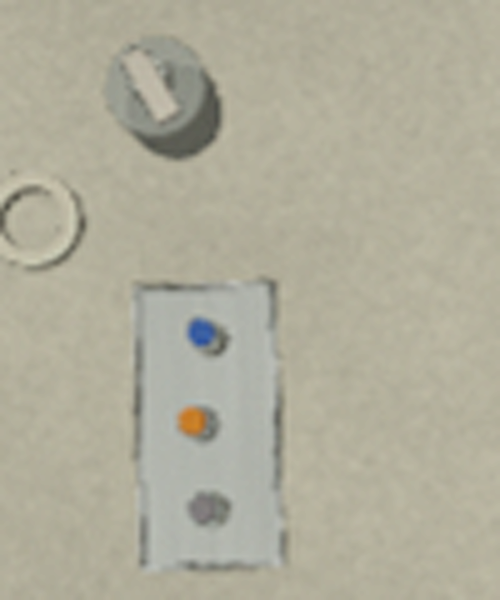

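```bash
cat >> h.py <<'E'
def blob(im,name,z,kind,roi,st=None):
    hsv=cv2.cvtColor(im,cv2.COLOR_RGB2HSV);h,s,v=[hsv[:,:,i].astype(int) for i in range(3)]
    m={'blue':(h>100)&(h<130)&(s>110)&(v>50),'orange':(h>5)&(h<22)&(s>130)&(v>60),'red':((h<6)|(h>172))&(s>120)&(v>50),'green':(h>50)&(h<90)&(s>70)}[kind]
    mm=np.zeros_like(m);mm[roi[1]:roi[3],roi[0]:roi[2]]=m[roi[1]:roi[3],roi[0]:roi[2]]
    v,u=np.nonzero(mm)
    if len(u)==0: return None
    c=np.array([u.mean(),v.mean()]);return c.round(2),len(u),onplane(name,c,z,st)[0].round(4)
E
python3 - <<'E'
from h import *
st=state();q=st['tool_rot'];print(R.from_quat([q[1],q[2],q[3],q[0]]).as_matrix().round(3))
print(get_calibration('wrist'))
im=np.load('top0.npz')['im']
print('blue',blob(im,'top',.063,'blue',(250,195,272,210)))
print('or',blob(im,'top',.063,'orange',(250,212,272,226)))
print('cup',blob(im,'top',.081,'blue',(370,215,392,236)))
print('pin',blob(im,'top',.112,'red',(392,222,410,238)))
print('block',blob(im,'top',.03,'blue',(370,237,392,250)))
caps=[blob(im,'top',.113,'blue',(int(325+x/5-8),int(140+y/5-8),int(325+x/5+8),int(140+y/5+8))) for x,y in [(276,167),(393,223),(400,354),(176,365),(168,237)]]
for c in caps: print(c)
# hub as 5 points on circle radius 85 at 60 deg
from scipy.optimize import least_squares
pts=np.array([c[2][:2] for c in caps]);ang=np.array([0,-60,-120,120,60])*np.pi/180
f=lambda p:(pts-p[:2]-.085*np.c_[np.cos(ang+p[2]),np.sin(ang+p[2])]).ravel()
r=least_squares(f,[.59,-.15,0]);print(r.x,r.fun.round(4))
p=r.x
print('cup pred',p[:2]+.085*np.array([np.cos(np.pi+p[2]),np.sin(np.pi+p[2])]),'pin pred',p[:2]+.12*np.array([np.cos(np.pi*7/6+p[2]),np.sin(np.pi*7/6+p[2])]),p[:2]+.12*np.array([np.cos(np.pi*5/6+p[2]),np.sin(np.pi*5/6+p[2])]))
E
```

```text
[[-0.001  0.922  0.387]
 [ 0.002  0.387 -0.922]
 [-1.     0.    -0.002]]
{'camera_matrix': array([[354.839942  ,   0.        , 321.93551956],
       [  0.        , 354.839942  , 201.00876173],
       [  0.        ,   0.        ,   1.        ]]), 'k1': -0.02252398013813734, 'hand_eye': array([[-4.75392412e-04, -2.76864013e-01,  9.60908993e-01,
        -1.39587480e-01],
       [-5.43124159e-04, -9.60908888e-01, -2.76864252e-01,
         7.61757023e-02],
       [ 9.99999740e-01, -6.53512053e-04,  3.06437260e-04,
        -7.01557563e-04],
       [ 0.00000000e+00,  0.00000000e+00,  0.00000000e+00,
         1.00000000e+00]])}
blue (array([259.72, 201.11]), 18, array([0.579 , 0.2571, 0.063 ]))
or (array([258., 219.]), 21, array([0.518 , 0.2608, 0.063 ]))
cup (array([380.8 , 225.28]), 40, array([ 0.5059, -0.1529,  0.081 ]))
pin (array([401. , 229.5]), 6, array([ 0.492 , -0.2157,  0.112 ]))
block (array([380.5 , 242.11]), 54, array([ 0.451 , -0.1581,  0.03  ]))
(array([379.95, 173.1 ]), 20, array([ 0.6767, -0.1441,  0.113 ]))
(array([402.95, 184.9 ]), 20, array([ 0.6391, -0.2203,  0.113 ]))
(array([404.52, 210.38]), 21, array([ 0.555 , -0.2264,  0.113 ]))
(array([359.76, 212.38]), 21, array([ 0.5448, -0.0799,  0.113 ]))
(array([358.1 , 187.05]), 20, array([ 0.6286, -0.0729,  0.113 ]))
[ 0.59188342 -0.14993422  0.07148547] [ 0.     -0.0002 -0.0004  0.      0.0003 -0.      0.0006 -0.0004 -0.0004
  0.0006]
cup pred [ 0.50710051 -0.15600531] pin pred [ 0.49251126 -0.21720364] [ 0.48394031 -0.09751012]
```

>>> arm_command:
  targets: [0.021,0.052,-0.001,0.1675,0.05,0.021,0.052,-0.001,0.1675,0.05,0.021,0.052,-0.001,0.1675,0.05,0.021,0.052,-0.001,0.1675,0.05,0.021,0.052,-0.001,0.1675,0.05,0.021,0.052,-0.001,0.1675,0.05,0.021,0.052,-0.001,0.1675,0.05,0.021,0.052,-0.001,0.1675,0.05,0.021,0.052,-0.001,0.1675,0.05,0.021,0.052,-0.001,0.1675,0.05,0.021,0.052,-0.001,0.1675,0.05,0.021,0.052,-0.001,0.1675,0.05]
  grip_force: 15

```text
time: 1.6
tool_pos: [0.4943, 0.0497, 0.2323]
tool_rot: [0.645, -0.289, 0.645, 0.289]
ft_force: [0.1, -0.6, 0.8]
finger_gap: 0.0503
```

>>> arm_command:
  targets: [0.021,0.052,-0.008,0.1675,0.05,0.021,0.052,-0.008,0.1675,0.05,0.021,0.052,-0.008,0.1675,0.05,0.022,0.052,-0.007,0.1675,0.05,0,0,0,0,0.05,0,0,0,0,0.05]

```text
time: 2.35
tool_pos: [0.5785, 0.2556, 0.2007]
tool_rot: [0.515, -0.484, 0.516, 0.484]
ft_force: [0.3, 0.3, -0.7]
finger_gap: 0.0503
```

Run:
```python
from h import *
st,im,d=grab('wrist','w1')
q=st['tool_rot'];print(st['time'],st['tool_pos'],st['joint_positions'].round(3),st['ft_force']);print(R.from_quat([q[1],q[2],q[3],q[0]]).as_matrix().round(3))
print(proj('wrist',[[.579,.257,.063],[.518,.261,.063]],st))
```

```text
2.35 [0.57854967 0.25559391 0.20067533] [ 0.292  0.272  1.549 -0.     1.323 -1.215] [ 0.29540797  0.28425867 -0.66660436]
[[-0.002 -0.998  0.064]
 [-0.001  0.064  0.998]
 [-1.     0.002 -0.001]]
[[323.16098508 196.9705718 ]
 [323.30576419 119.83298003]]
```

View pics/w1.png

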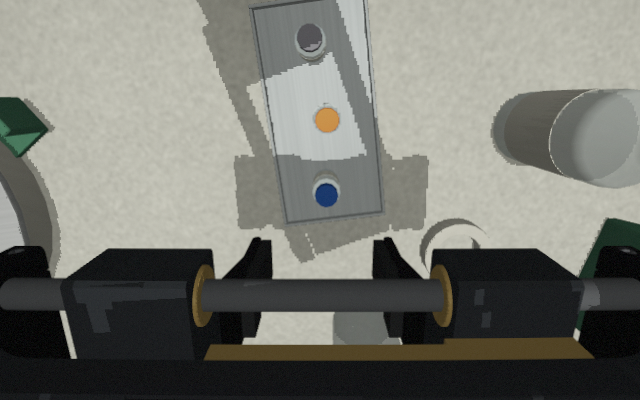

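The wrist view shows the blue cap at (326,195), orange at (327,120) and grey at (311,38). The fingers are clear of all three.

Run:
```python
from h import *
a=np.load('w1.npz');st=dict(tool_pos=a['tp'],tool_rot=a['tr']);im=a['im'];P=cloud('wrist',a['d'],st)
b=blob(im,'wrist',.063,'blue',(305,175,345,215),st);print(b);c=b[0].round().astype(int);print(P[c[1],c[0]])
print(blob(im,'wrist',.063,'orange',(305,100,345,140),st)); print(onplane('wrist',[311,38],.063,st))
# bottle
t=np.load('top0.npz');Q=cloud('top',t['d'])
m=(Q[:,:,2]>.1)&(abs(Q[:,:,0]-.72)<.06)&(abs(Q[:,:,1]-.28)<.07)
print('gel',np.nanmin(Q[m],0),np.nanmax(Q[m],0))
```

```text
(array([326.03, 194.89]), 392, array([0.5774, 0.2594, 0.063 ]))
[0.577708   0.25939327 0.06221544]
(array([326.82, 119.48]), 435, array([0.5179, 0.2637, 0.063 ]))
[[0.45969241 0.25581624 0.063     ]]
gel [0.70167918 0.2554379  0.10027139] [0.77205147 0.31966814 0.19121432]
```

>>> arm_command:
  targets: [0,0.003,-0.03,0,0.05,-0.001,0.001,-0.04,0,0.05,0,0,-0.035,0,0.05,0,0,-0.025,0,0.05,0,0,-0.0117,0,0.05,0,0,0,0,0.05]

```text
time: 3.15
tool_pos: [0.5779, 0.2589, 0.0598]
tool_rot: [0.516, -0.483, 0.516, 0.484]
ft_force: [0.1, 0.1, 1.1]
finger_gap: 0.0499
```

Run:
```python
from h import *
st,im,d=grab('wrist','w2')
print(st['time'],st['tool_pos'],st['ft_force'],proj('wrist',np.array(st['tool_pos'])+[0,0,-.003],st))
```

```text
3.15 [0.57790881 0.25887267 0.05984379] [0.08319686 0.11721886 1.08892788] [[320.56835396 276.36281198]]
```

View pics/w2.png

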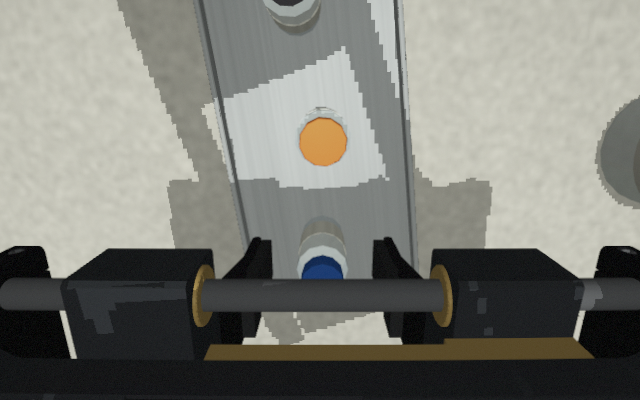

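The vial's cap at (322,270) is centred between the fingers, so I'll close them.

>>> arm_command:
  targets: [0,0,0,0,0.02,0,0,0,0,0.02,0,0,0,0,0.02,0,0,0,0,0.02,0,0,0,0,0.02]
  grip_force: 20

```text
time: 3.82
tool_pos: [0.5783, 0.2599, 0.0601]
tool_rot: [0.516, -0.484, 0.516, 0.484]
ft_force: [-0.1, -1.2, 1.8]
finger_gap: 0.0231
```

>>> arm_command:
  targets: [0,0,0.01,0,0.02,0,0,0.02,0,0.02,0,0,0.04,0,0.02,0,0,0.04,0,0.02,0,0,0.03,0,0.02,0,0,0,0,0.02]

```text
time: 4.58
tool_pos: [0.5804, 0.2606, 0.2051]
tool_rot: [0.518, -0.485, 0.513, 0.483]
ft_force: [-0.1, 0.1, -0.3]
finger_gap: 0.0233
```

Run:
```python
from h import *
st,im,d=grab('wrist','w3')
print(st['time'],st['tool_pos'],st['ft_force'],st['finger_gap'])
```

```text
4.575 [0.58039157 0.26057137 0.20507554] [-0.0512868   0.13279944 -0.33513818] 0.023304899037806925
```

View pics/w3.png

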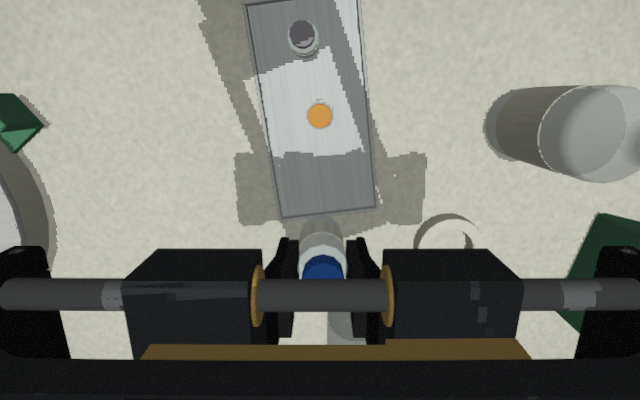

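The vial is held, with a gap of 23.3 mm, and the spares haven't moved. I'll carry it to above the cup.

>>> arm_command:
  targets: [-0.004,-0.023,0,0.015,0.02,-0.008,-0.046,0,0.015,0.02,-0.008,-0.046,0,0.015,0.02,-0.008,-0.046,0,0.015,0.02,-0.008,-0.046,0,0.015,0.02,-0.008,-0.046,0,0.015,0.02,-0.008,-0.046,0,0.015,0.02,-0.008,-0.046,0,0.015,0.02,-0.008,-0.046,0,0.015,0.02,-0.006,-0.024,0,0,0.02,0,0,0,0,0.02,0,0,0,0,0.02]

```text
time: 6.12
tool_pos: [0.5037, -0.1544, 0.1988]
tool_rot: [0.482, -0.517, 0.482, 0.518]
ft_force: [0.4, 0.1, 0.2]
finger_gap: 0.0232
```

Run:
```python
from h import *
st,im,d=grab('wrist','w4')
q=st['tool_rot'];print(st['time'],st['tool_pos'],st['joint_positions'].round(3),st['ft_force'],st['finger_gap']);print(R.from_quat([q[1],q[2],q[3],q[0]]).as_matrix().round(4))
```

```text
6.125 [ 0.50365228 -0.15435027  0.19884032] [-4.470e-01  2.500e-02  1.829e+00  1.000e-03  1.290e+00 -2.089e+00] [0.44994075 0.08370226 0.2497306 ] 0.023163446252240528
[[-0.0015 -0.9975 -0.071 ]
 [ 0.0013 -0.071   0.9975]
 [-1.      0.0014  0.0014]]
```

View pics/w4.png

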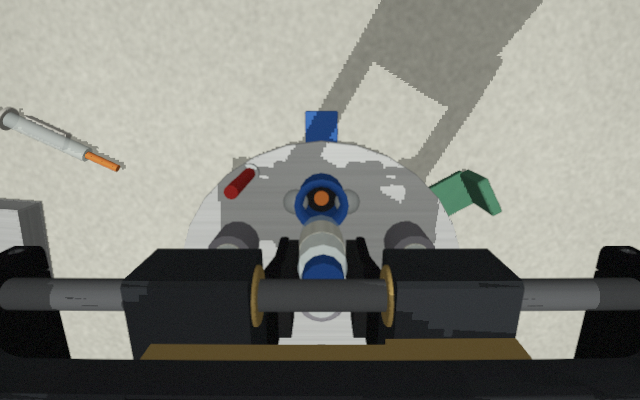

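The wrist view shows the blue rim centred at about (322,200) with the orange seat pin at (321,198). The held vial is at (322,250), the red pin at (240,183), and nothing is in the way. I'll fit the cup and the held vial.

Run:
```python
from h import *
from scipy.optimize import least_squares
a=np.load('w4.npz');st=dict(tool_pos=a['tp'],tool_rot=a['tr']);im=a['im'];P=cloud('wrist',a['d'],st)
hsv=cv2.cvtColor(im,cv2.COLOR_RGB2HSV)
roi=np.zeros(im.shape[:2],bool);roi[165:232,288:356]=1
m=roi&(hsv[:,:,0]>100)&(hsv[:,:,0]<130)&(hsv[:,:,1]>110)&(hsv[:,:,2]>40)
p=P[m];zz=p[:,2];print(len(p),np.nanpercentile(zz,[5,25,50,75,95]))
# outer contour of blue mask from top, rays to z=.081
v,u=np.nonzero(m)
top=p[(zz>.078)&(zz<.085)];print(len(top),top.min(0),top.max(0))
# outer boundary pixels
e=[]
for ang in np.arange(-200,21,4):
    for r in np.arange(45,10,-.5):
        x,y=322+r*np.cos(np.radians(ang)),200+r*np.sin(np.radians(ang))
        if m[int(round(y)),int(round(x))]: e.append((x,y));break
e=np.array(e);E=onplane('wrist',e,.081,st)
for rad in(None,.0215):
    f=lambda q:np.hypot(E[:,0]-q[0],E[:,1]-q[1])-(q[2] if rad is None else rad)
    r=least_squares(f,[.507,-.156,.0215],loss='soft_l1',f_scale=.001);print('cup rim',r.x.round(4),np.std(r.fun).round(4))
print('pin seat',blob(im,'wrist',.055,'orange',(305,185,340,212),st))
print('pin',P[176:200,225:258][(hsv[176:200,225:258,0]<8)&(hsv[176:200,225:258,1]>120)].reshape(-1,3).max(0))
# held vial: in tool frame
T=R.from_quat(np.roll(a['tr'],-1)).as_matrix();Q=(P-a['tp'])@T
for row in (224,230,236,242,248,254,260):
    s=Q[row,295:350];ok=np.isfinite(s[:,0])&(s[:,0]<.08)&(s[:,0]>-.03)
    s=s[ok];uu=np.arange(295,350)[ok]
    print(row,uu.min(),uu.max(),s.min(0).round(4),s.max(0).round(4)) if len(s) else print(row)
```

```text
1332 [0.05279696 0.06553331 0.07907039 0.08034996 0.08125086]
752 [ 0.48535934 -0.17406835  0.07800197] [ 0.5207771  -0.13411546  0.08233522]
cup rim [ 0.5012 -0.1544  0.0196] 0.001
cup rim [ 0.5034 -0.1543  0.0215] 0.0013
pin seat (array([320.93, 197.67]), 193, array([ 0.5064, -0.1542,  0.055 ]))
pin [ 0.50224449 -0.20981949  0.11333685]
224 303 337 [ 0.0387  0.006  -0.0104] [0.0549 0.0118 0.0094]
230 301 339 [ 0.0299  0.003  -0.0115] [0.0531 0.0118 0.0102]
236 299 341 [ 0.0219  0.0022 -0.0122] [0.0457 0.0117 0.0108]
242 295 349 [ 0.0131  0.0041 -0.0122] [0.0323 0.0122 0.0135]
248 295 349 [ 0.0094  0.0029 -0.0118] [0.0275 0.0108 0.0131]
254 295 349 [ 0.0047  0.0023 -0.0113] [0.0216 0.01   0.0127]
260 295 349 [-0.0013  0.003  -0.0112] [0.0133 0.01   0.0122]
```

Run:
```python
from h import *
im=np.load('w4.npz')['im'][150:300,250:400,::-1]
cv2.imwrite('pics/c4.png',np.clip(cv2.resize(im,None,fx=4,fy=4,interpolation=cv2.INTER_CUBIC)*1.3,0,255).astype(np.uint8))
```

```text
(no output)
```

View pics/c4.png

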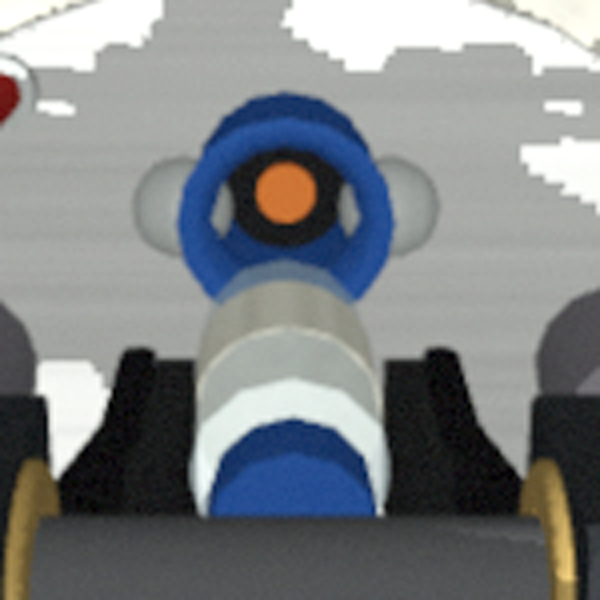

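Run:
```python
from h import *
from scipy.optimize import least_squares
a=np.load('w4.npz');st=dict(tool_pos=a['tp'],tool_rot=a['tr']);im=a['im'];P=cloud('wrist',a['d'],st)
hsv=cv2.cvtColor(im,cv2.COLOR_RGB2HSV)
g=np.zeros(im.shape[:2],bool);g[165:226,288:356]=1
blue=(hsv[:,:,0]>100)&(hsv[:,:,0]<130)&(hsv[:,:,1]>110)&(hsv[:,:,2]>40)
m=g&blue&(P[:,:,2]>.0775)&(P[:,:,2]<.086)
e=[]
for ang in np.arange(-205,26,4):
    for r in np.arange(45,10,-.25):
        x,y=322+r*np.cos(np.radians(ang)),203+r*np.sin(np.radians(ang))
        if m[int(round(y)),int(round(x))]: e.append((x,y));break
e=np.array(e);E=onplane('wrist',e,.081,st)
for rad in(None,.0215,.0205):
    f=lambda q:np.hypot(E[:,0]-q[0],E[:,1]-q[1])-(q[2] if rad is None else rad)
    r=least_squares(f,[.507,-.156,.0215],loss='soft_l1',f_scale=.0005);print('cup rim',r.x.round(4),np.std(r.fun).round(4))
print(E[::6,:2].round(4).tolist())
# V channel bright step check along column 321
print([(v,hsv[v,321].tolist(),P[v,321].round(4).tolist()) for v in range(170,216,2)])
T=R.from_quat(np.roll(a['tr'],-1)).as_matrix();Q=(P-a['tp'])@T
# cylinder fit of body 23.. visible glass below fingertips
for lo,hi,rad in((.026,.044,.012),(.0,.008,.0095),(.012,.044,.012)):
    s=(Q[:,:,0]>lo)&(Q[:,:,0]<hi)&(np.hypot(Q[:,:,1],Q[:,:,2])<.0145);s[:215]=0;s[:,:296]=0;s[:,349:]=0
    q=Q[s];f=lambda c:np.hypot(q[:,1]-c[0],q[:,2]-c[1])-rad
    r=least_squares(f,[0,0],loss='soft_l1',f_scale=.0005);print(lo,len(q),r.x.round(4),np.std(r.fun).round(4))
```

```text
cup rim [ 0.5054 -0.1543  0.0201] 0.0003
cup rim [ 0.5071 -0.1543  0.0215] 0.0007
cup rim [ 0.5059 -0.1542  0.0215] 0.0003
[[0.5141, -0.1722], [0.5052, -0.1743], [0.4965, -0.1724], [0.4899, -0.1674], [0.4864, -0.1605], [0.4851, -0.1533], [0.487, -0.1463], [0.4911, -0.1401], [0.4976, -0.1356], [0.5059, -0.1341]]
[(170, [50, 6, 132], [0.4853, -0.1556, 0.0441]), (172, [103, 15, 118], [0.4867, -0.1555, 0.0456]), (174, [109, 186, 81], [0.4875, -0.1555, 0.0502]), (176, [108, 194, 80], [0.4871, -0.1555, 0.0597]), (178, [109, 201, 76], [0.4873, -0.1555, 0.0665]), (180, [109, 183, 120], [0.4854, -0.1556, 0.0822]), (182, [108, 192, 113], [0.4873, -0.1555, 0.0805]), (184, [109, 191, 104], [0.4889, -0.1553, 0.08]), (186, [109, 177, 65], [0.4908, -0.1552, 0.0784]), (188, [110, 36, 21], [0.4981, -0.1547, 0.0552]), (190, [10, 170, 69], [0.4997, -0.1546, 0.0555]), (192, [12, 187, 158], [0.5009, -0.1545, 0.0575]), (194, [13, 186, 158], [0.5023, -0.1544, 0.0586]), (196, [13, 189, 159], [0.5042, -0.1543, 0.0577]), (198, [13, 192, 158], [0.5057, -0.1542, 0.0586]), (200, [13, 186, 159], [0.5076, -0.1541, 0.058]), (202, [13, 192, 157], [0.5091, -0.154, 0.0586]), (204, [13, 188, 159], [0.5108, -0.1538, 0.0586]), (206, [45, 43, 24], [0.5132, -0.1537, 0.0562]), (208, [0, 0, 22], [0.5153, -0.1535, 0.0552]), (210, [45, 30, 17], [0.5171, -0.1534, 0.0551]), (212, [110, 173, 68], [0.5184, -0.1533, 0.0565]), (214, [107, 152, 87], [0.5198, -0.1532, 0.0575])]
0.026 528 [-0.0004 -0.0001] 0.0003
0.0 324 [-0.0003  0.0008] 0.0013
0.012 1085 [-0.0004  0.0002] 0.0004
```

Fits: the cup is at (0.506,-0.154), its floor at z≈0.0555 and the seat pin's top at 0.058. The held vial is at (0.504,-0.154), so I need +2 mm in x. Home should be at TCP z≈0.112.

>>> arm_command:
  targets: [0.002,0,-0.01,0,0.02,0,0,-0.02,0,0.02,0,0,-0.015,0,0.02,0,0,-0.01,0,0.02,0,0,0,0,0.02,0,0,0,0,0.02]

```text
time: 6.92
tool_pos: [0.5065, -0.1554, 0.1454]
tool_rot: [-0.482, 0.518, -0.482, -0.517]
ft_force: [-0.3, 0.4, 0.1]
finger_gap: 0.0231
```

Run:
```python
from h import *
st,im,d=grab('wrist','w5')
print(st['time'],st['tool_pos'],st['ft_force'],st['finger_gap'])
cv2.imwrite('pics/c5.png',np.clip(cv2.resize(im[150:300,250:400,::-1],None,fx=4,fy=4,interpolation=cv2.INTER_CUBIC)*1.3,0,255).astype(np.uint8))
```

```text
6.925 [ 0.5065288  -0.15535908  0.14538438] [-0.32168987  0.4303157   0.13961263] 0.02307700252735788
```

View pics/c5.png

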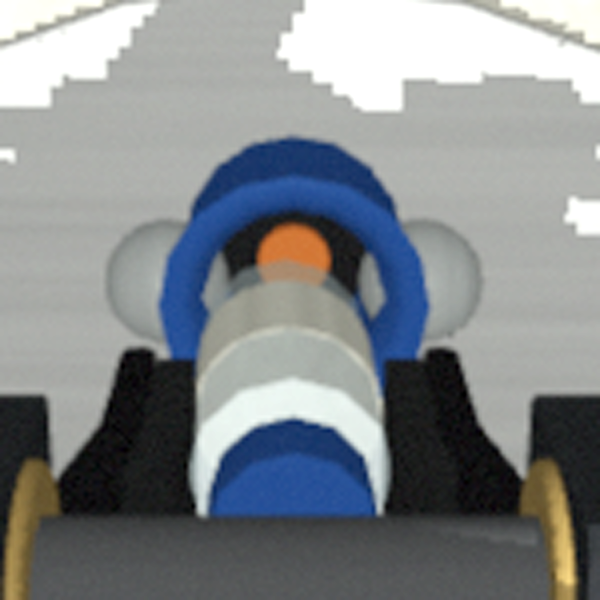

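The vial sits about 3 zoomed px left of the cup's centre, roughly 0.5 mm. I'll nudge it +y and enter.

>>> arm_command:
  targets: [-0.0003,0.0006,-0.002,0,0.02,0,0,-0.003,0,0.02,0,0,-0.003,0,0.02,0,0,-0.002,0,0.02,0,0,-0.002,0,0.02,0,0,0,0,0.02]

```text
time: 7.72
tool_pos: [0.5057, -0.1545, 0.1326]
tool_rot: [0.482, -0.517, 0.482, 0.518]
ft_force: [-0.1, 0.4, -0.4]
finger_gap: 0.0232
```

>>> arm_command:
  targets: [0,0,-0.001,0,0.02,0,0,-0.001,0,0.02,0,0,-0.001,0,0.02,0,0,-0.001,0,0.02,0,0,0,0,0.02]

```text
time: 8.35
tool_pos: [0.5058, -0.1545, 0.1288]
tool_rot: [0.482, -0.517, 0.482, 0.518]
ft_force: [-0.6, 0.1, 0.3]
finger_gap: 0.0233
```

>>> arm_command:
  targets: [0,0,-0.001,0,0.02,0,0,-0.001,0,0.02]

```text
time: 8.6
tool_pos: [0.5061, -0.1545, 0.1271]
tool_rot: [-0.482, 0.518, -0.482, -0.517]
ft_force: [0.1, 2.5, 2.4]
finger_gap: 0.0233
```

>>> arm_command:
  targets: [0,0,-0.001,0,0.02,0,0,-0.001,0,0.02]

```text
time: 8.85
tool_pos: [0.5061, -0.1547, 0.1251]
tool_rot: [-0.482, 0.518, -0.482, -0.517]
ft_force: [-0.1, 0.1, 4.1]
finger_gap: 0.0227
```

>>> arm_command:
  targets: [0,0,-0.001,0,0.02,0,0,-0.001,0,0.02]

```text
time: 9.1
tool_pos: [0.5059, -0.1546, 0.1228]
tool_rot: [-0.482, 0.518, -0.482, -0.517]
ft_force: [-0.5, 1.1, 2.7]
finger_gap: 0.0232
```

>>> arm_command:
  targets: [0,0,-0.001,0,0.02,0,0,-0.001,0,0.02]

```text
time: 9.35
tool_pos: [0.5057, -0.1546, 0.1207]
tool_rot: [0.482, -0.517, 0.482, 0.518]
ft_force: [1.0, 1.5, 2.2]
finger_gap: 0.0233
```

>>> arm_command:
  targets: [0,0,-0.001,0,0.02,0,0,-0.001,0,0.02]

```text
time: 9.6
tool_pos: [0.5058, -0.1546, 0.1187]
tool_rot: [0.482, -0.517, 0.482, 0.518]
ft_force: [-0.6, 0.8, 2.5]
finger_gap: 0.023
```

>>> arm_command:
  targets: [0,0,-0.001,0,0.02,0,0,-0.001,0,0.02]

```text
time: 9.85
tool_pos: [0.5058, -0.1546, 0.1168]
tool_rot: [0.482, -0.517, 0.482, 0.518]
ft_force: [-0.1, 0.8, 1.1]
finger_gap: 0.023
```

>>> arm_command:
  targets: [0,0,-0.001,0,0.02,0,0,-0.0005,0,0.02]

```text
time: 10.1
tool_pos: [0.5058, -0.1546, 0.1153]
tool_rot: [-0.482, 0.517, -0.482, -0.517]
ft_force: [-1.0, 1.1, 2.9]
finger_gap: 0.0232
```

>>> arm_command:
  targets: [0,0,-0.0005,0,0.02,0,0,-0.0005,0,0.02]

```text
time: 10.35
tool_pos: [0.5058, -0.1546, 0.1143]
tool_rot: [-0.482, 0.517, -0.482, -0.517]
ft_force: [0.9, 1.2, 2.6]
finger_gap: 0.0228
```

>>> arm_command:
  targets: [0,0,-0.0005,0,0.02]

```text
time: 10.48
tool_pos: [0.5058, -0.1546, 0.1138]
tool_rot: [-0.482, 0.517, -0.482, -0.517]
ft_force: [-0.1, 0.9, 2.1]
finger_gap: 0.0232
```

>>> arm_command:
  targets: [0,0,-0.0005,0,0.02]

```text
time: 10.6
tool_pos: [0.5059, -0.1546, 0.1134]
tool_rot: [-0.482, 0.518, -0.482, -0.517]
ft_force: [-0.7, 1.6, 3.0]
finger_gap: 0.023
```

>>> arm_command:
  targets: [0,0,-0.0005,0,0.02]

```text
time: 10.72
tool_pos: [0.506, -0.1547, 0.1132]
tool_rot: [-0.482, 0.518, -0.482, -0.517]
ft_force: [-1.2, 2.1, 6.3]
finger_gap: 0.023
```

>>> arm_command:
  targets: [0,0,-0.0005,0,0.02]

```text
time: 10.85
tool_pos: [0.5062, -0.1548, 0.1131]
tool_rot: [-0.482, 0.518, -0.482, -0.517]
ft_force: [-0.9, 2.4, 9.3]
finger_gap: 0.0231
```

>>> arm_command:
  targets: [0,0,-0.0003,0,0.02,0,0,0,0,0.02]

```text
time: 11.1
tool_pos: [0.5063, -0.1548, 0.1131]
tool_rot: [-0.482, 0.518, -0.482, -0.517]
ft_force: [-0.9, 1.5, 9.8]
finger_gap: 0.023
```

The push rises steeply at TCP z 0.113 and reads about 10 N. The foot depth of about 25 mm matches the floor I measured, so it's home. I'll ease the preload and open.

>>> arm_command:
  targets: [0,0,0.0008,0,0.02,0,0,0,0,0.045,0,0,0,0,0.045,0,0,0,0,0.045,0,0,0,0,0.045]

```text
time: 11.72
tool_pos: [0.5056, -0.1546, 0.1126]
tool_rot: [0.482, -0.517, 0.482, 0.518]
ft_force: [0.5, -0.7, 0.1]
finger_gap: 0.0444
```

>>> arm_command:
  targets: [0,0,0.02,0,0.045,0,0,0.03,0,0.045,0,0,0.03,0,0.045,0,0,0.02,0,0.045,0,0,0,0,0.045]

```text
time: 12.35
tool_pos: [0.5069, -0.1551, 0.2146]
tool_rot: [-0.482, 0.519, -0.481, -0.516]
ft_force: [0.8, 0.0, -0.3]
finger_gap: 0.0452
```

Run:
```python
from h import *
st,im,d=grab('wrist','w6')
print(st['time'],st['tool_pos'],st['ft_force'],st['finger_gap'])
P=cloud('wrist',d,st)
b=blob(im,'wrist',.1155,'blue',(290,200,355,275),st);print(b)
hsv=cv2.cvtColor(im,cv2.COLOR_RGB2HSV)
m=(abs(P[:,:,0]-.506)<.02)&(abs(P[:,:,1]+.154)<.02)&(P[:,:,2]>.09);q=P[m];print(len(q),np.percentile(q[:,2],[50,80,90,95,99]))
m&=(hsv[:,:,0]>100)&(hsv[:,:,0]<130)&(hsv[:,:,1]>110);q=P[m];print(len(q),np.percentile(q[:,2],[20,50,80,90,95]),q.mean(0))
```

```text
12.35 [ 0.50691272 -0.15510786  0.21463906] [ 0.81482696  0.01436964 -0.29003539] 0.04516315894406051
(array([323.03, 208.72]), 680, array([ 0.5057, -0.154 ,  0.1155]))
919 [0.11494343 0.11601197 0.11638903 0.11661324 0.11711422]
551 [0.11494177 0.11573968 0.11628805 0.11657572 0.11676648] [ 0.50537872 -0.15383828  0.11521546]
```

View pics/w6.png

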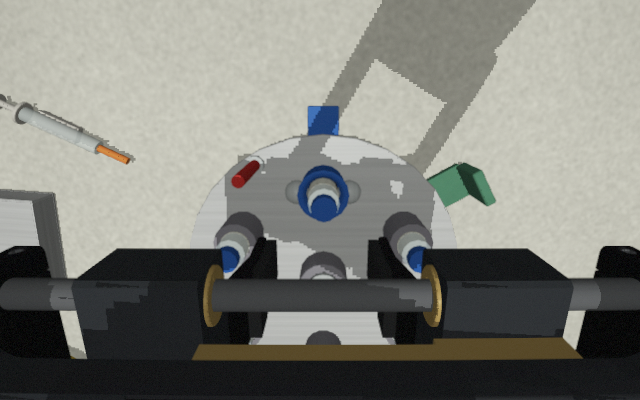

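The vial stands upright in the cup. Its cap top is at z≈0.116, so the foot is at about 0.056, on the floor measured at 0.0555. Next I'll measure the pin, near (245,175).

Run:
```python
from h import *
a=np.load('w6.npz');st=dict(tool_pos=a['tp'],tool_rot=a['tr']);im=a['im'];P=cloud('wrist',a['d'],st)
hsv=cv2.cvtColor(im,cv2.COLOR_RGB2HSV).astype(int)
m=np.zeros(im.shape[:2],bool);m[150:200,220:275]=1
m&=((hsv[:,:,0]<8)|(hsv[:,:,0]>172))&(hsv[:,:,1]>120)&(hsv[:,:,2]>50)
q=P[m];print(len(q),q[:,2].max());t=q[(q[:,2]>.1095)&(q[:,2]<.116)];print(len(t),t.mean(0),t.min(0),t.max(0))
v=hsv[:,:,2];mm=m&(v>np.percentile(v[m],60));print('bright',onplane('wrist',np.argwhere(mm)[:,::-1].mean(0),.112,st))
hub=np.array([.5909,-.1481])
pin=t.mean(0)[:2];d=pin-hub;print('r',np.hypot(*d),np.degrees(np.arctan2(*d[::-1]))%360)
c=np.array([.506,-.1542])-hub;print(np.degrees(np.arctan2(*c[::-1]))%360,np.hypot(*c))
```

```text
371 nan
140 [ 0.49088847 -0.21493516  0.11137257] [ 0.48672574 -0.21929322  0.10951057] [ 0.49551099 -0.21011574  0.1132007 ]
bright [[ 0.48996896 -0.21468118  0.112     ]]
r 0.12028817541896492 213.75379932306637
184.10959592794836 0.08511885807504702
```

>>> arm_command:
  targets: [-0.003,-0.02,0,0,0,-0.004,-0.03,0,0,0,-0.004,-0.03,0,0,0,-0.002,-0.021,0,0,0,0,0,-0.02,0,0,0,0,-0.03,0,0,0,0,-0.03,0,0,0,0,-0.015,0,0,0,0,0,0,0,0,0,0,0,0]
  grip_force: 5

```text
time: 13.65
tool_pos: [0.4935, -0.2562, 0.1189]
tool_rot: [-0.482, 0.518, -0.482, -0.517]
ft_force: [0.6, -0.1, 0.5]
finger_gap: 0.0004
```

Run:
```python
from h import *
st,im,d=grab('wrist','w7')
print(st['time'],st['tool_pos'],st['ft_force'],st['finger_gap'])
grab('scene','s7');im=cv2.imread('pics/s7.png');cv2.imwrite('pics/s7c.png',cv2.resize(im[100:260,170:370],None,fx=4,fy=3.7,interpolation=cv2.INTER_CUBIC))
```

```text
13.65 [ 0.49347772 -0.25616129  0.11893297] [ 0.58045742 -0.14800608  0.45077132] 0.0004257916648037198
```

View pics/w7.png

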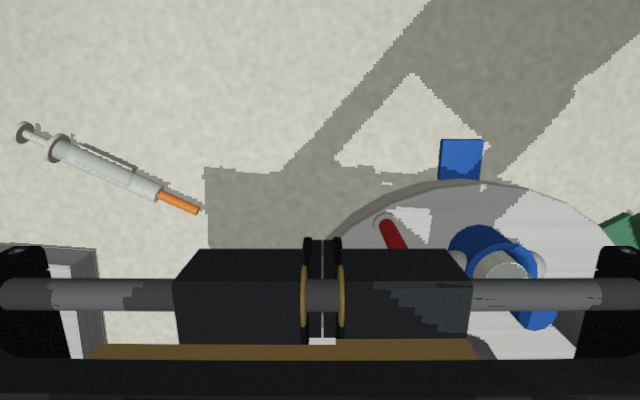

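View pics/s7c.png

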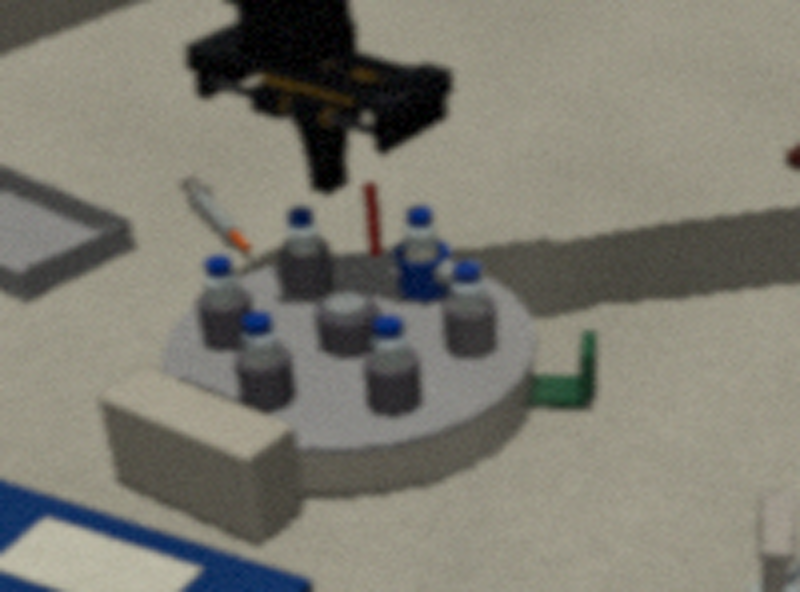

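The closed fingers stand behind the red pin at (393,235), clear of the vials and the syringe. I'll approach until contact.

>>> arm_command:
  targets: [0,0.004,-0.004,0,0,0,0.006,0,0,0,0,0.005,0,0,0,0,0.003,0,0,0]

```text
time: 14.25
tool_pos: [0.4929, -0.2371, 0.1139]
tool_rot: [-0.482, 0.518, -0.482, -0.518]
ft_force: [-0.1, 0.7, -0.4]
finger_gap: 0.0008
```

>>> arm_command:
  targets: [0,0.002,0,0,0]

```text
time: 14.38
tool_pos: [0.4929, -0.2353, 0.1139]
tool_rot: [-0.482, 0.518, -0.482, -0.517]
ft_force: [0.1, -0.6, -0.4]
finger_gap: 0.0008
```

>>> arm_command:
  targets: [0,0.002,0,0,0]

```text
time: 14.5
tool_pos: [0.4929, -0.2335, 0.1139]
tool_rot: [-0.482, 0.518, -0.482, -0.517]
ft_force: [-0.1, 1.0, -0.0]
finger_gap: 0.0005
```

Run:
```python
import numpy as np
th=np.radians(213.75-np.arange(0,45,2.5));p=.12*np.c_[np.cos(th),np.sin(th)]
print((np.diff(p,axis=0)*1000).round(1).tolist())
```

```text
[[-2.8, 4.4], [-2.6, 4.5], [-2.4, 4.6], [-2.2, 4.7], [-2.0, 4.8], [-1.8, 4.9], [-1.6, 5.0], [-1.4, 5.1], [-1.1, 5.1], [-0.9, 5.2], [-0.7, 5.2], [-0.5, 5.2], [-0.2, 5.2], [0.0, 5.2], [0.2, 5.2], [0.5, 5.2], [0.7, 5.2]]
```

>>> arm_command:
  targets: [0,0.002,0,0,0]

```text
time: 14.62
tool_pos: [0.4928, -0.2315, 0.1138]
tool_rot: [-0.482, 0.517, -0.482, -0.517]
ft_force: [0.4, -1.5, 0.5]
finger_gap: 0.0006
```

>>> arm_command:
  targets: [0,0.002,0,0,0]

```text
time: 14.75
tool_pos: [0.4928, -0.2297, 0.1138]
tool_rot: [-0.482, 0.518, -0.482, -0.517]
ft_force: [-1.2, -3.0, -0.6]
finger_gap: 0.0005
```

>>> arm_command:
  targets: [-0.001,0.002,0,0,0]

```text
time: 14.88
tool_pos: [0.4919, -0.2285, 0.1139]
tool_rot: [-0.481, 0.518, -0.482, -0.517]
ft_force: [-0.4, -5.4, -2.2]
finger_gap: 0.0005
```

Contact made, reading about 4–5 N as expected. I'll follow the arc.

>>> arm_command:
  targets: [-0.0013,0.002,0,0,0,-0.0014,0.0022,0,0,0]

```text
time: 15.12
tool_pos: [0.489, -0.2243, 0.1139]
tool_rot: [-0.482, 0.518, -0.482, -0.517]
ft_force: [-0.1, -4.8, -1.8]
finger_gap: 0.0005
```

>>> arm_command:
  targets: [-0.0014,0.0022,0,0,0,-0.0014,0.0022,0,0,0]

```text
time: 15.38
tool_pos: [0.4861, -0.2195, 0.1139]
tool_rot: [-0.482, 0.518, -0.482, -0.517]
ft_force: [-0.1, -5.7, -1.5]
finger_gap: 0.0007
```

>>> arm_command:
  targets: [-0.0026,0.0045,0,0,0]

```text
time: 15.5
tool_pos: [0.4835, -0.2149, 0.1139]
tool_rot: [-0.482, 0.518, -0.482, -0.517]
ft_force: [-1.6, -4.0, -0.1]
finger_gap: 0.0006
```

>>> arm_command:
  targets: [-0.0022,0.0047,0,0,0,-0.002,0.0048,0,0,0]

```text
time: 15.75
tool_pos: [0.4789, -0.2049, 0.1138]
tool_rot: [0.482, -0.517, 0.482, 0.518]
ft_force: [-3.1, -4.5, 0.9]
finger_gap: 0.0007
```

Run:
```python
from h import *
st,im,d=grab('wrist','w8')
print(st['time'],st['tool_pos'],st['ft_force'],st['finger_gap'])
```

```text
15.75 [ 0.47885876 -0.20494898  0.1138132 ] [-3.08926986 -4.49116129  0.91727221] 0.0006882757829115595
```

View pics/w8.png

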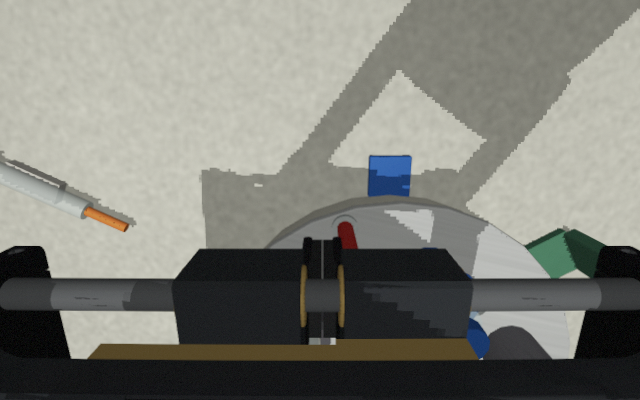

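The pin at (347,235) is still flush ahead of the fingertips, about 14° along, and the forces are near 5 N.

>>> arm_command:
  targets: [-0.0018,0.0049,0,0,0,-0.0016,0.005,0,0,0]

```text
time: 16.05
tool_pos: [0.4759, -0.1947, 0.1138]
tool_rot: [0.482, -0.517, 0.482, 0.518]
ft_force: [-1.1, -3.7, -0.1]
finger_gap: 0.0006
```

>>> arm_command:
  targets: [-0.0014,0.005,0,0,0,-0.0012,0.005,0,0,0]

```text
time: 16.3
tool_pos: [0.4735, -0.1845, 0.1138]
tool_rot: [0.482, -0.517, 0.482, 0.518]
ft_force: [-1.3, -2.3, 0.9]
finger_gap: 0.0004
```

>>> arm_command:
  targets: [-0.0009,0.0035,0,0,0,-0.0006,0.0035,0,0,0]

```text
time: 16.55
tool_pos: [0.4721, -0.1776, 0.1139]
tool_rot: [0.482, -0.518, 0.482, 0.518]
ft_force: [0.8, -0.9, -0.2]
finger_gap: 0.0003
```

>>> arm_command:
  targets: [-0.0003,0.003,0,0,0,0,0.003,0,0,0]

```text
time: 16.8
tool_pos: [0.4718, -0.1718, 0.1139]
tool_rot: [0.482, -0.517, 0.482, 0.517]
ft_force: [-1.0, -1.2, -0.0]
finger_gap: 0.0004
```

>>> arm_command:
  targets: [0,0.003,0,0,0,0,0.002,0,0,0]

```text
time: 17.05
tool_pos: [0.4718, -0.1668, 0.1138]
tool_rot: [0.482, -0.517, 0.482, 0.518]
ft_force: [0.2, -0.0, -0.2]
finger_gap: 0.0006
```

Run:
```python
from h import *
st,im,d=grab('wrist','w9')
print(st['time'],st['tool_pos'],st['ft_force'],st['finger_gap'])
```

```text
17.05 [ 0.47175263 -0.16679007  0.11380762] [ 0.16486717 -0.04891202 -0.18001148] 0.0006169534989095432
```

View pics/w9.png

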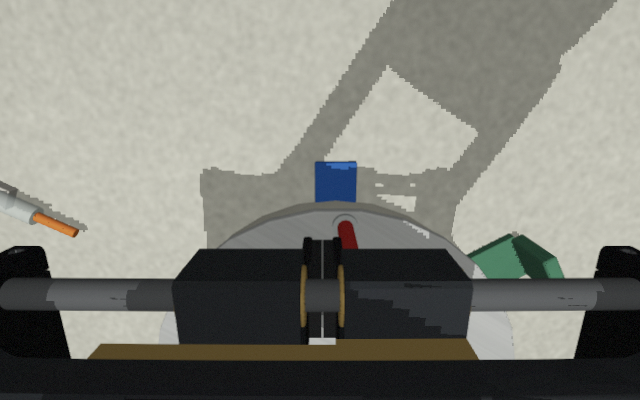

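The pin at (347,235) is now roughly at mid-way, in line with the blue block, and the force has faded. I'll creep on until it snaps.

>>> arm_command:
  targets: [0,0.002,0,0,0,0,0.001,0,0,0,0,0,0,0,0]

```text
time: 17.48
tool_pos: [0.4717, -0.164, 0.1138]
tool_rot: [0.482, -0.517, 0.482, 0.517]
ft_force: [0.2, -0.2, -0.1]
finger_gap: 0.0006
```

Run:
```python
from h import *
st,im,d=grab('wrist','w10')
print(st['time'],st['tool_pos'],st['ft_force'],st['finger_gap'])
```

```text
17.475 [ 0.47172139 -0.16402139  0.11383556] [ 0.24966583 -0.22658705 -0.12734052] 0.0005595479749623913
```

View pics/w10.png

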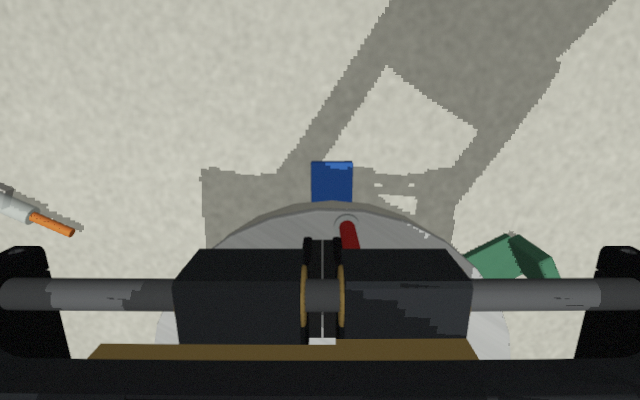

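>>> arm_command:
  targets: [0.0002,0.002,0,0,0,0.0002,0.002,0,0,0,0,0,0,0,0]

```text
time: 17.9
tool_pos: [0.4721, -0.1599, 0.1138]
tool_rot: [0.482, -0.518, 0.482, 0.518]
ft_force: [-0.0, -0.8, -0.2]
finger_gap: 0.0003
```

Run:
```python
from h import *
st,im,d=grab('wrist','w11')
print(st['time'],st['tool_pos'],st['ft_force'],st['finger_gap'])
```

```text
17.9 [ 0.47211043 -0.15993037  0.11381248] [-0.01656746 -0.7530424  -0.15489358] 0.00030969859051116613
```

View pics/w11.png

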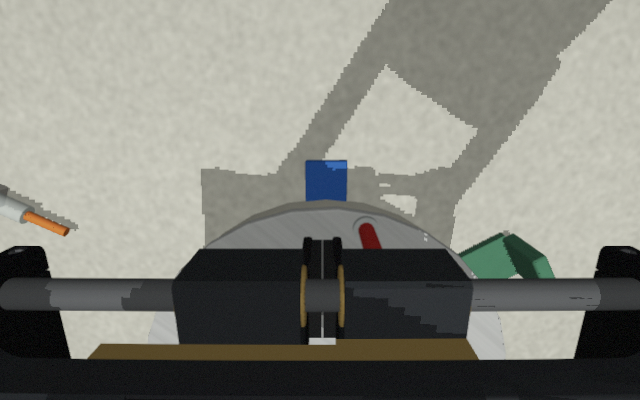

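The pin at (368,235) has pulled away from the fingers, so the wheel is snapping on its own. I'll back off slightly and wait.

>>> arm_command:
  targets: [0,-0.004,0,0,0,0,-0.004,0,0,0,0,0,0,0,0,0,0,0,0,0,0,0,0,0,0,0,0,0,0,0]

```text
time: 18.7
tool_pos: [0.4721, -0.168, 0.1138]
tool_rot: [0.482, -0.517, 0.482, 0.518]
ft_force: [0.4, 0.1, -0.9]
finger_gap: 0.0006
```

Run:
```python
from h import *
st,im,d=grab('wrist','w12')
print(st['time'],st['tool_pos'],st['ft_force'],st['finger_gap'])
```

```text
18.7 [ 0.4721023  -0.16802498  0.11383756] [ 0.403919    0.10479844 -0.85875123] 0.0005928108891882301
```

View pics/w12.png

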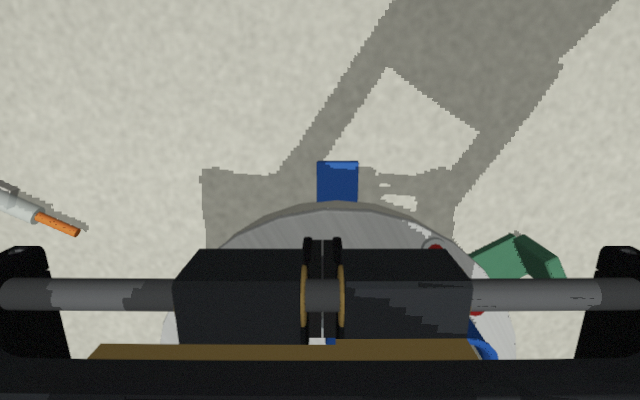

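The pin has gone on to about (433,245). I'll lift straight up and retreat to look.

>>> arm_command:
  targets: [0,0,0.02,0,0,0,0,0.04,0,0,0,0,0.05,0,0,-0.01,-0.03,0.02,0,0,-0.01,-0.06,0,0,0,0,-0.06,0,0,0,0,-0.06,0,0,0,0,-0.06,0,0,0,0,-0.06,0,0,0,0,0,0,0,0,0,0,0,0,0]

```text
time: 20.12
tool_pos: [0.4519, -0.4977, 0.2431]
tool_rot: [0.482, -0.517, 0.482, 0.518]
ft_force: [0.7, 0.1, 0.3]
finger_gap: 0.0004
```

Run:
```python
from h import *
from scipy.optimize import least_squares
st,im,d=grab('top','t13');print(st['time'],st['tool_pos'],st['ft_force'])
cv2.imwrite('pics/t13c.png',np.clip(cv2.resize(im[135:255,220:425,::-1],None,fx=3.8,fy=3.8,interpolation=cv2.INTER_CUBIC).astype(float)*1.4,0,255).astype(np.uint8))
_,si,_=grab('scene','s13');cv2.imwrite('pics/s13c.png',cv2.resize(si[130:330,170:470,::-1],None,fx=2.6,fy=2.6,interpolation=cv2.INTER_CUBIC))
hub=np.array([.5919,-.1499])
for ang in range(0,360,60):
    p=hub+.085*np.array([np.cos(np.radians(ang+4.1)),np.sin(np.radians(ang+4.1))])
    u,v=proj('top',[p[0],p[1],.113])[0].round().astype(int);b=blob(im,'top',.113,'blue',(u-7,v-7,u+8,v+8))
    if b: dd=b[2][:2]-hub;print(ang,b,np.degrees(np.arctan2(dd[1],dd[0]))%360)
b=blob(im,'top',.112,'red',(335,215,425,250));dd=b[2][:2]-hub;print('pin',b,np.degrees(np.arctan2(dd[1],dd[0]))%360)
```

```text
20.125 [ 0.45192743 -0.49767509  0.24310797] [0.69175382 0.1334191  0.25802737]
0 (array([379.95, 173.1 ]), 20, array([ 0.6767, -0.1441,  0.113 ])) 3.9127214068205047
60 (array([358., 187.]), 21, array([ 0.6287, -0.0725,  0.113 ])) 64.57114622292337
120 (array([359.17, 212.97]), 70, array([ 0.5428, -0.078 ,  0.113 ])) 124.3288917327254
180 (array([382.65, 224.47]), 17, array([ 0.5069, -0.1555,  0.113 ])) 183.76933348815012
240 (array([404.5 , 210.27]), 22, array([ 0.5553, -0.2263,  0.113 ])) 244.40289524113865
300 (array([402.95, 184.9 ]), 20, array([ 0.6391, -0.2203,  0.113 ])) 303.84005613496726
pin (array([364.14, 231.29]), 7, array([ 0.4831, -0.0954,  0.112 ])) 153.3928350638666
```

View pics/t13c.png

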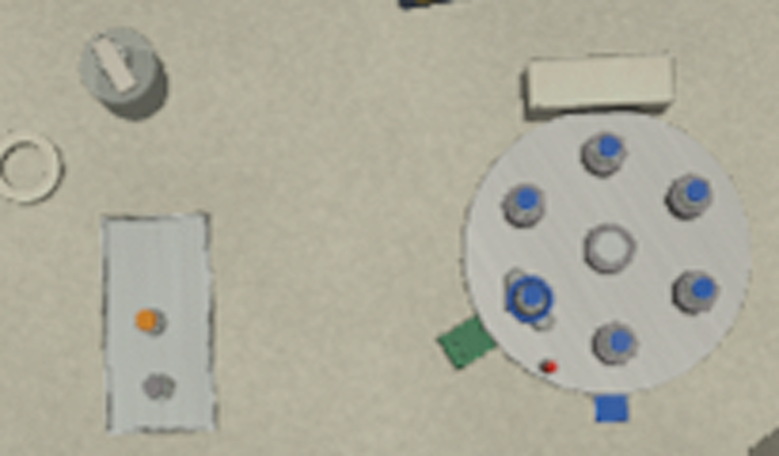

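View pics/s13c.png

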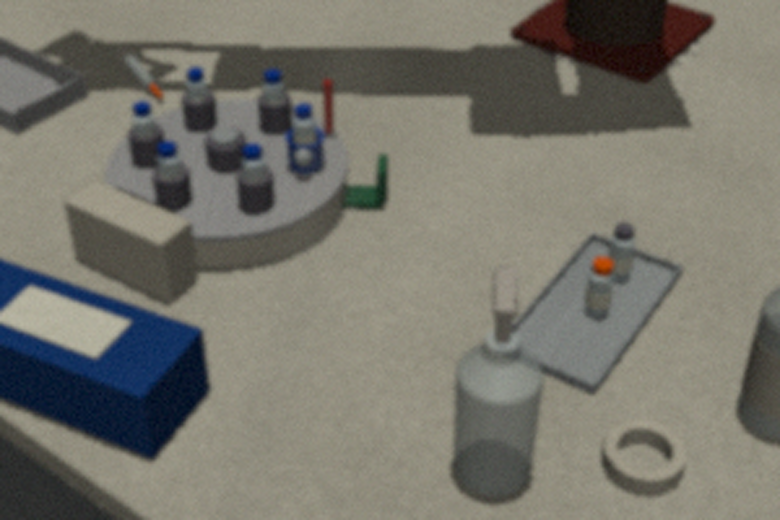

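The loaded blue cup is now at the green station, with the pin 60° on at 153–154° and every cap on its click angle. The spare vials and bystanders haven't moved, so I'll hand in.

Run:
```python
from h import *
print(sign_off())
```

```text
the job is handed in; nothing more can be done
None
```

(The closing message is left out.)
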